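# Nest the steel measures

### The job

Pack up the stall's three open steel measures as a nest, largest first: leave the wide shallow one standing where it is, stand the middle one in it and let go, then stand the narrow tall one inside the middle one. Leave the closed jar on the tablecloth alone.

Things in the scene. Friction and masses are not known exactly. Their poses are not given: they have to be found in the camera images.
- large_measure: Wide shallow steel measure, an open round pan standing upright on the table: outside diameter 110, height 36, wall 3, floor 3 mm thick (mouth 104), 0.45 kg. It stays where it stands, to the left of the blue cash box or nearer the robot. Origin: centre of the underside; z up out of the mouth; round, yaw does not matter.
- medium_measure: Middle steel measure, open straight-sided cup, upright: outside diameter 66, height 66, wall 3, floor 3 mm thick (mouth 60), about 0.16 kg. Fits the wide one with 19 mm to spare all round; nested, its rim stands 33 mm above the wide one's. Starts in front of the cash box or on the tablecloth right of the bell; the narrow one is at the other place. Origin: centre of the underside; z up out of the mouth; round, yaw does not matter.
- small_measure: Narrow tall steel measure, open straight-sided cup, upright: outside diameter 38, height 94, wall 3, floor 3 mm thick, about 0.11 kg. Fits the middle one with 11 mm to spare all round; nested, its rim stands 31 mm above the middle one's. Starts in front of the cash box or on the tablecloth right of the bell. Origin: centre of the underside; z up out of the mouth; round, yaw does not matter.
- closed_jar: A bystander: closed glass jar with a pale yellow screw lid, diameter 60 mm, height 92 mm, standing on the tablecloth at the right, farther from the robot than the measure there. Its origin is the centre of its underside, z up.
Not all that is in view belongs to the job. What is shaped like the small_measure but green is not meant. Leave any orange look-alike of the medium_measure alone.

How it is judged:
On the way, in this order (a step that is already met when the one before it is completed fails the run):
1. the middle measure stands in the wide one, let go, with the narrow one not yet in it (horizontal distance between medium_measure and large_measure below 0.026 m and z of medium_measure in the frame of large_measure between -0.002 and 0.01 m and angle between medium_measure's own z axis and vertical below 0.17 rad and contact force between the fingers and medium_measure below 0.05 N and horizontal distance between small_measure and medium_measure above 0.06 m), for 0.2 s.
2. the narrow measure stands in the middle one, which stands in the wide one (horizontal distance between medium_measure and large_measure below 0.026 m and z of medium_measure in the frame of large_measure between -0.002 and 0.01 m and angle between each of medium_measure, small_measure's own z axis and vertical below 0.17 rad and horizontal distance between small_measure and medium_measure below 0.018 m and z of small_measure in the frame of medium_measure between -0.002 and 0.01 m), for 0.2 s.
At the end, for the whole second after the job is handed in: Middle measure on the floor of the wide one, narrow one on the floor of the middle one: undersides at most 10 mm apart in height, axes within 26 and 18 mm, upright within 10 degrees; wide one flat on the table within 40 mm of its start; all let go and at rest; jar within 30 mm (all of step 2 and contact force between the fingers and medium_measure below 0.05 N and contact force between the fingers and small_measure below 0.05 N and linear speed of each of large_measure, medium_measure, small_measure below 0.02 m/s and angle between large_measure's own z axis and vertical below 0.1 rad and height (world z) of large_measure below 0.004 m and distance of large_measure from where it was at the start of the episode below 0.04 m); the robot touches nothing.
It fails at once if the closed jar is pushed more than 30 mm or tipped (distance of closed_jar from where it was at the start of the episode above 0.03 m or angle between closed_jar's own z axis and vertical above 0.3 rad).
It also fails if it takes over 64 s, if anything falls off the work surface, if the arm or the gripper's body presses on something with over 40 N, if the wrist force passes 120 N, or if a joint passes its speed limit or range.

### The arm

A 7-joint arm with a two-finger parallel gripper is mounted at the origin on a cart in front of the work surface, level with it; the furniture and walls round the work are solid. World frame = base frame: x ahead of the robot, y to its left, z up, the work surface at z = 0. Lengths are in m, angles in rad, forces in N, time in s.
With the tool pointing down it reaches from about 0.4 to 0.875 m from the base axis. Payload 19.3 kg.
Tool frame: the origin (TCP) lies at the very end of the fingers, on their centre line; the grasp point (between the pads) lies 19 mm behind it; x points along the fingers, y is the direction in which the jaws open and shut, and the axes are right-handed (so a half turn about x gives the same grasp; the last joint's range is limited). The gripper opens to 85 mm and grips with 20 to 120 N. Pads are 22 mm wide; open, the fingers measure 114 mm over their backs; the gripper's body (76 mm by 85 mm) begins 54 mm behind the grasp point. The pads swing forward as they close: fully open they stand 13 mm farther back than shut.
Start: joints at [-1.283, 0.521, -0.036, 1.599, 0.021, 1.021, -0.113], TCP at [0.219, 0.585, 0.231] pointing down, gripper open.
Joint ranges: [-2.91, 2.91], [-0.3, 2.13], [-1.5, 1.42], [0.17, 2.43], [-1.26, 4.41], [0.16, 1.93], [-2.52, 2.52]. Speed limits (rad/s): [1.89, 1.89, 2.39, 2.39, 3.01, 3.01, 3.01].

### API

Orientations are given as [roll, pitch, yaw] about the fixed x, y, z axes, in that order (R = Rz(yaw) Ry(pitch) Rx(roll)).
In Python, from workcell import bot, grab_frame, job_done gives the robot as it stands.
- The arm moves only by the shell command python3 -m pendant 'ROWS' [OPENING] [FORCE]. ROWS is JSON, a list of rows, each a list of 4 numbers: the shift along the tool's x, y, z in mm, then the turn about the tool's x in degrees. A call has 1 to 12 rows; each row shifts and turns the commanded pose from where the row before left it, along the tool's axes as they then stand; what a row does not reach is not made up. A row lasts 1/8 s, in which the tool goes at most 62.5 mm and 10.7 degrees, less where a joint would pass 70% of its speed; a pose out of reach is approached as far as the arm can. A call is refused whole if a number of a shift passes 62.5 or a number of a turn 10.7, either way. A call with a gripper value outside its range is refused whole. OPENING is the opening, from -1 (shut) to 1 (fully open), set as the call begins (- or left out, the last holds). The fingers move at their own pace and stop on an object; FORCE is the grip in N (left out, the last holds). Time passes only in rows, so rows that do not move let the fingers close. It gives the time, the measured TCP pose, the force and the opening at its end, in the units of the state.
- bot.observe(): the state, without advancing time (a new reading comes with each control period).
- grab_frame(name): name is "side" or "top"; returns a dict with "img" (384x512x3 uint8, red, green, blue), "fovy" (degrees; the focal length in pixels is half the picture's height over the tangent of half this angle, whatever the lens; pixels are square), "cx", "cy" (the principal point, pixels), "R" (3x3) and "t" (3): a world point X has camera coordinates R X + t. Camera axes: x right, y down, z forward; pixel columns grow to the right and rows downward; lengths in m; the calibration is good to about 2 mm. A picture is of the moment at which its call begins. There is no depth.
- job_done(): hands the job in, once; it reports no verdict.
The state is a dict: "clock": time; "qpos": joint angles; "qd": joint speeds; "joint_efforts": joint torques, N m; "position": TCP position; "tool_rot": TCP orientation; "force": force on the tool from outside, world axes, zero at the start; "moment": the same for the moment, N m; "grip_width": finger opening in m.
Only numpy, scipy, OpenCV 4.12 (cv2) and the standard library are available. Lean on these libraries where they do the work, as an engineer would, in place of code of your own. Each camera call takes 0.05 s, during which the arm holds its last target.

## Working session

There is one attempt and no reset: what is moved stays moved. The work goes in short steps, Python scripts to look and compute and a shell command to move; the robot and the scene stay as the last step left them, time stands still between calls to the robot, and variables do not carry over. Pictures are saved under pics/ and viewed, and the job is handed in when it is done.

```bash
mkdir -p pics; ls
python3 - <<'E'
from workcell import bot, grab_frame
import cv2
for n in("side","top"):
    f=grab_frame(n); cv2.imwrite(f"pics/{n}0.png",cv2.cvtColor(f["img"],cv2.COLOR_RGB2BGR)); print(n,f["fovy"],f["cx"],f["cy"],f["R"],f["t"])
print(bot.observe())
E
```

```text
pics
side 56.07805067857365 260.0407215422664 191.75650902277687 [[ 0.91885899 -0.39390997 -0.02308874]
 [-0.26018675 -0.56085915 -0.78596429]
 [ 0.29664964  0.72819774 -0.61784063]] [-0.47649412  0.15489376  0.89437865]
top 57.50530543094839 254.69177777819138 189.6400335256046 [[-0.00608745 -0.99970847  0.02336499]
 [-0.9982682   0.0047082  -0.0586381 ]
 [ 0.05851099 -0.02368148 -0.99800584]] [-0.02918468  0.5474175   1.0133067 ]
{'clock': 0.1, 'qpos': array([-1.28316617,  0.52193307, -0.03629176,  1.59991941,  0.02118717,
        1.02112725, -0.11278644]), 'qd': array([-2.63368789e-03, -8.48860887e-05,  2.21373006e-05, -2.83442144e-03,
        1.00477517e-04, -1.01018109e-03, -1.36484633e-03]), 'joint_efforts': array([ 3.86941829e-03, -9.28488278e+01,  1.98396139e+00, -3.70531726e+01,
        1.80957676e-02,  5.36537103e-03,  5.19265791e-05]), 'position': array([0.21884636, 0.58511898, 0.2308083 ]), 'tool_rot': array([-1.49367311,  1.56979373, -1.85153889]), 'force': array([-0.15465557,  0.12067905,  0.94224829]), 'moment': array([0.04779013, 0.03362177, 0.00460488]), 'grip_width': 0.08528719826984617}
```

View pics/side0.png

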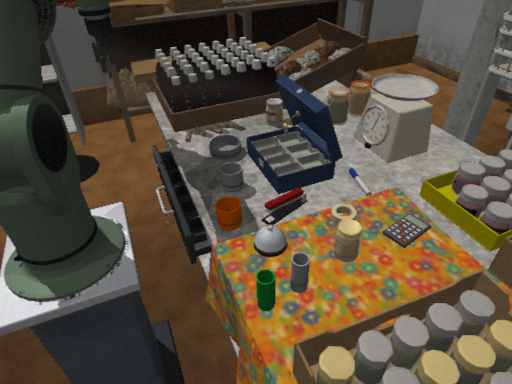

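View pics/top0.png

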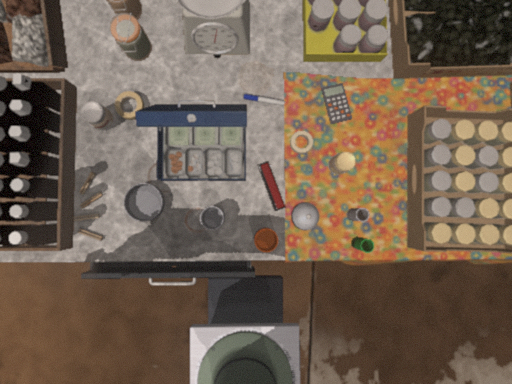

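Run:
```python
import cv2,numpy as np
t=cv2.imread("pics/top0.png");s=cv2.imread("pics/side0.png")
def c(im,x,y,w,h,k): return cv2.resize(im[y:y+h,x:x+w],None,fx=k,fy=k,interpolation=cv2.INTER_CUBIC)
cv2.imwrite("pics/c1.png",c(t,115,170,130,90,6))
cv2.imwrite("pics/c2.png",c(t,280,140,110,120,5))
cv2.imwrite("pics/c3.png",c(s,195,125,80,60,8))
cv2.imwrite("pics/c4.png",c(s,240,210,130,110,5))
```

```text
(no output)
```

View pics/c1.png

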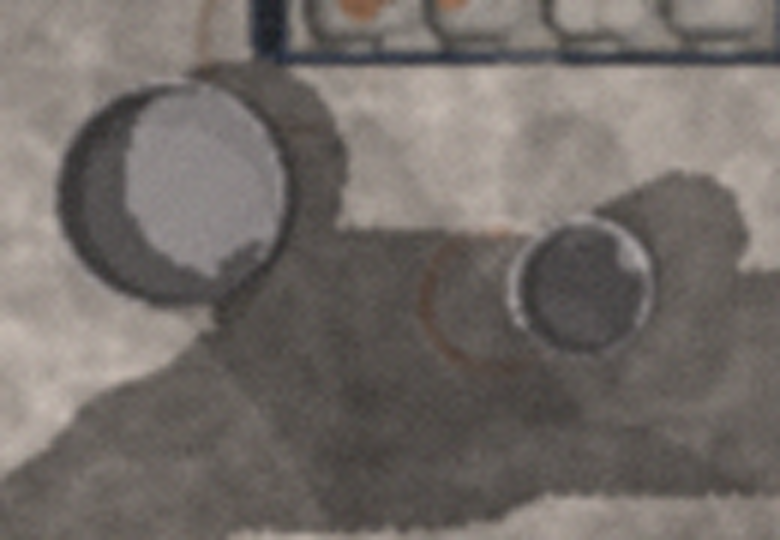

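View pics/c2.png

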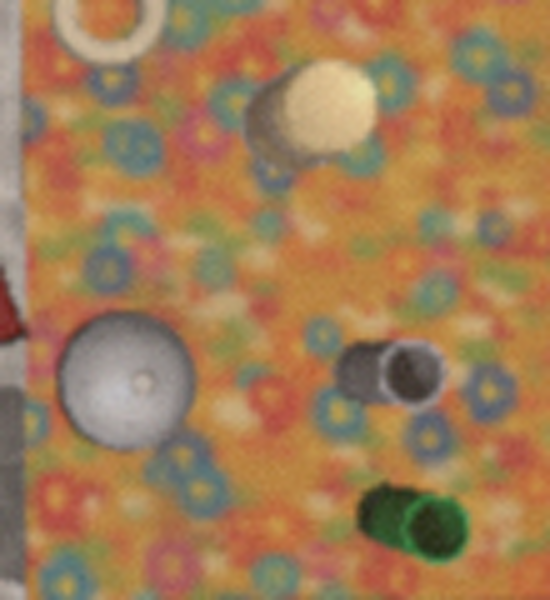

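View pics/c3.png

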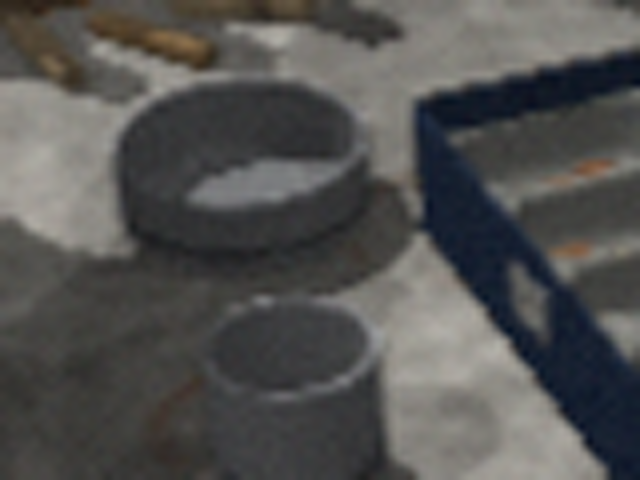

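View pics/c4.png

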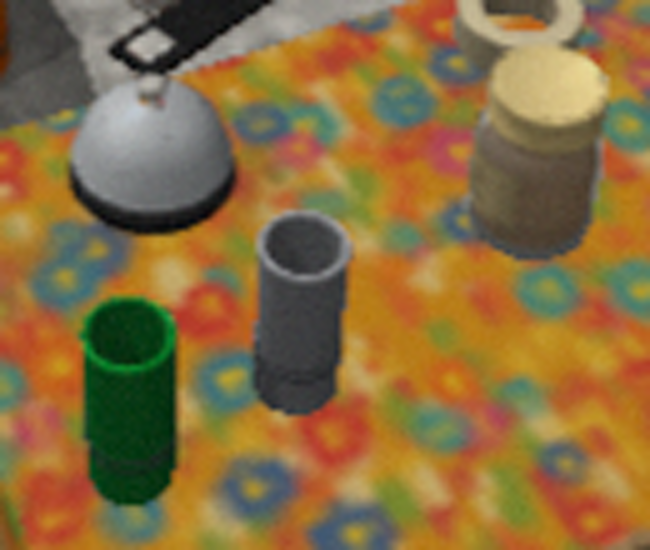

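```bash
cat > h.py <<'E'
import numpy as np,cv2
from workcell import bot,grab_frame
from scipy.spatial.transform import Rotation as Ro
def ray(f,u,v):
    fl=192/np.tan(np.radians(f["fovy"])/2)
    R=np.array(f["R"]);t=np.array(f["t"])
    return -R.T@t, R.T@np.array([(u-f["cx"])/fl,(v-f["cy"])/fl,1])
def onz(f,u,v,z):
    o,d=ray(f,u,v); return o+d*(z-o[2])/d[2]
def proj(f,X):
    fl=192/np.tan(np.radians(f["fovy"])/2); c=np.array(f["R"])@X+f["t"]; return c[:2]/c[2]*fl+[f["cx"],f["cy"]]
def tri(a,b):
    (o,d),(p,e)=a,b
    s=np.linalg.lstsq(np.c_[d,-e],p-o,rcond=None)[0]
    return (o+s[0]*d+p+s[1]*e)/2
def togo(X):  # world target -> tool mm
    b=bot.observe(); R=Ro.from_euler('xyz',b["tool_rot"]).as_matrix()
    return (R.T@(np.array(X)-b["position"])*1000).round(1)
def snap(name,fn,box=None,k=1):
    f=grab_frame(name); im=cv2.cvtColor(f["img"],cv2.COLOR_RGB2BGR)
    if box: x,y,w,h=box; im=cv2.resize(im[y:y+h,x:x+w],None,fx=k,fy=k,interpolation=cv2.INTER_CUBIC)
    cv2.imwrite("pics/"+fn,im); return f
E
python3 - <<'E'
from h import *
T=grab_frame("top");S=grab_frame("side")
for n,t,s,z in(("L",(143.9,201.7),(225,142.7),.036),("M",(211.5,216.9),(231.2,168.1),.066),("S",(362,214.4),(300.4,259),.094),("jar",(345.8,161),(349.6,228),.092),("green",(367,245.2),(265.6,274.5),.094)):
    print(n,onz(T,*t,z).round(4),onz(S,*s,z).round(4),tri(ray(T,*t),ray(S,*s)).round(4))
for n,u,v in (("boxfrontL",160,180),("boxR",246,180),("drawer",170,263)): print(n,onz(T,u,v,.04).round(3))
print(Ro.from_euler('xyz',bot.observe()["tool_rot"]).as_matrix().round(3))
E
```

```text
L [0.5131 0.2854 0.036 ] [0.5122 0.2873 0.036 ] [0.5124 0.2854 0.037 ]
M [0.469  0.0896 0.066 ] [0.467  0.0908 0.066 ] [0.4679 0.0899 0.0663]
S [ 0.4736 -0.3228  0.094 ] [ 0.4733 -0.322   0.094 ] [ 0.4734 -0.3225  0.0945]
jar [ 0.6207 -0.282   0.092 ] [ 0.6184 -0.2854  0.092 ] [ 0.6209 -0.2828  0.0888]
green [ 0.3901 -0.3344  0.094 ] [ 0.3918 -0.3291  0.094 ] [ 0.3905 -0.3327  0.0988]
boxfrontL [0.575 0.239 0.04 ]
boxR [ 0.574 -0.007  0.04 ]
drawer [0.339 0.209 0.04 ]
[[-0.     0.35   0.937]
 [-0.001  0.937 -0.35 ]
 [-1.    -0.001  0.   ]]
```

Top view: the steel measures are large (144,202), medium (212,217) in front of the cash box, and small (362,214) on the cloth. Two are decoys: orange (265,239) is medium-shaped and green (365,244) is small-shaped. The crops confirm that the medium and small I chose are grey steel. The jar is at (346,161).

Run:
```python
from h import *
print(togo([.4685,.090,.15]))
```

```text
[  81.2 -376.4  407.3]
```

```bash
python3 -m pendant '[[0,-34,37,0],[0,-34,37,0],[0,-34,37,0],[0,-34,37,0],[0,-34,37,0],[0,-34,37,0],[0,-34,37,0],[0,-34,37,0],[0,-34,37,0],[0,-34,37,0],[10,-36,37,0],[10,0,0,0]]' 1 30
python3 - <<'E'
from h import *
print(togo([.4685,.090,.15]))
E
```

```text
clock: 1.7
position: [0.4695, 0.0872, 0.2111]
tool_rot: [-0.612, 1.57, -0.975]
force: [-0.1, 0.5, 0.2]
grip_width: 0.0852
[61.1  2.3 -2. ]
```

```bash
python3 -m pendant '[[30,2.3,-2,0],[31,0,0,0],[30,0,0,0],[0,0,0,0]]'
python3 - <<'E'
from h import *
print(togo([.4685,.090,.040]))
T=snap("top","t1.png",(150,160,130,100),6);snap("side","s1.png",(170,100,130,100),6)
E
```

```text
clock: 2.2
position: [0.4661, 0.0937, 0.1189]
tool_rot: [-2.503, 1.567, -2.86]
force: [0.8, -0.6, 0.2]
grip_width: 0.085
[78.9 -2.5  3.8]
```

View pics/s1.png

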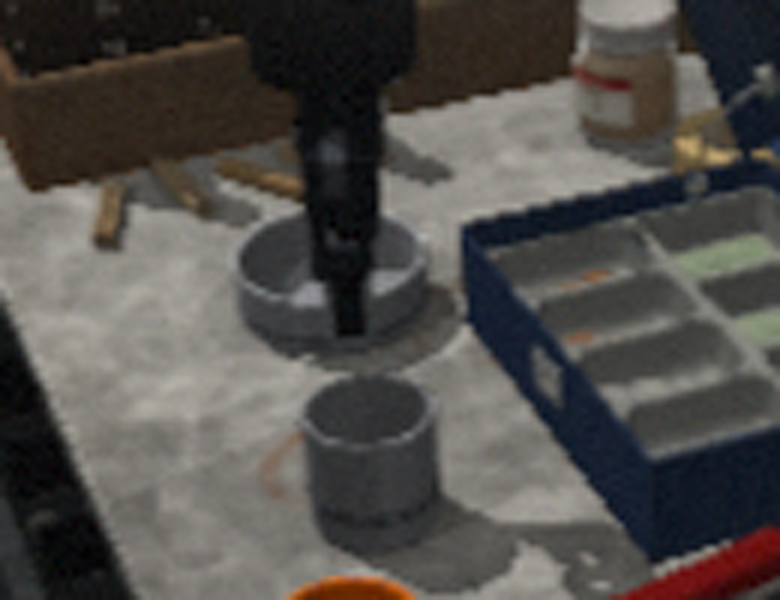

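```bash
python3 -m pendant '[[0,-2.5,3.8,0],[0,0,0,0]]'
python3 - <<'E'
from h import *
print(togo([.4685,.090,.040]))
snap("top","t2.png",(150,160,130,100),6)
print(togo([.4685,.090,.040]))
E
```

```text
clock: 2.55
position: [0.4707, 0.0897, 0.1211]
tool_rot: [0.611, 1.569, 0.252]
force: [0.1, 0.2, 0.6]
grip_width: 0.0857
[81.1 -0.5 -2.3]
[81.  -0.5 -2. ]
```

View pics/t2.png

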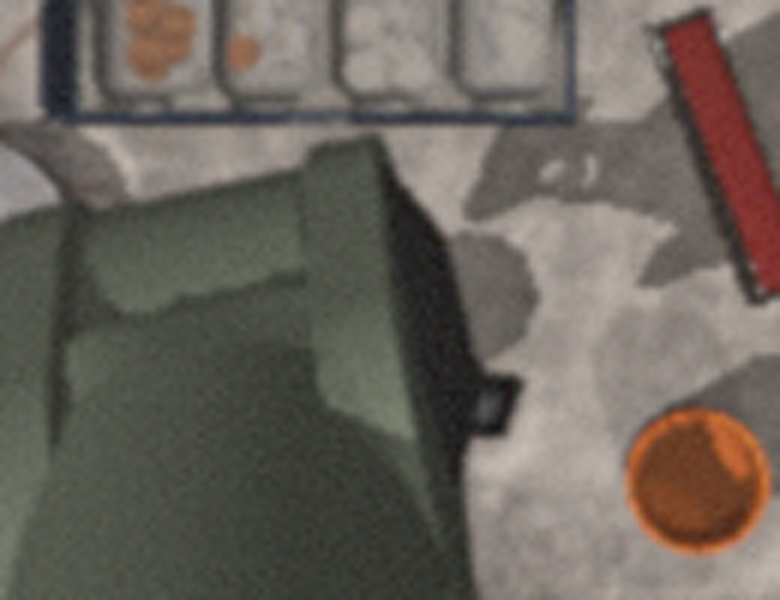

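```bash
python3 -m pendant '[[25,-0.5,-1,0],[25,0,0,0],[20,0,0,0],[10,0,0,0],[0,0,0,0]]'
python3 - <<'E'
from h import *
print(togo([.4685,.090,.040]))
snap("side","s3.png",(170,100,130,100),6)
print(togo([.4685,.090,.040]))
E
```

```text
clock: 3.22
position: [0.4688, 0.0897, 0.0402]
tool_rot: [-2.464, 1.57, -2.822]
force: [0.3, -1.1, 0.2]
grip_width: 0.0857
[ 0.2  0.2 -0.4]
[ 0.7  0.1 -0.7]
```

View pics/s3.png

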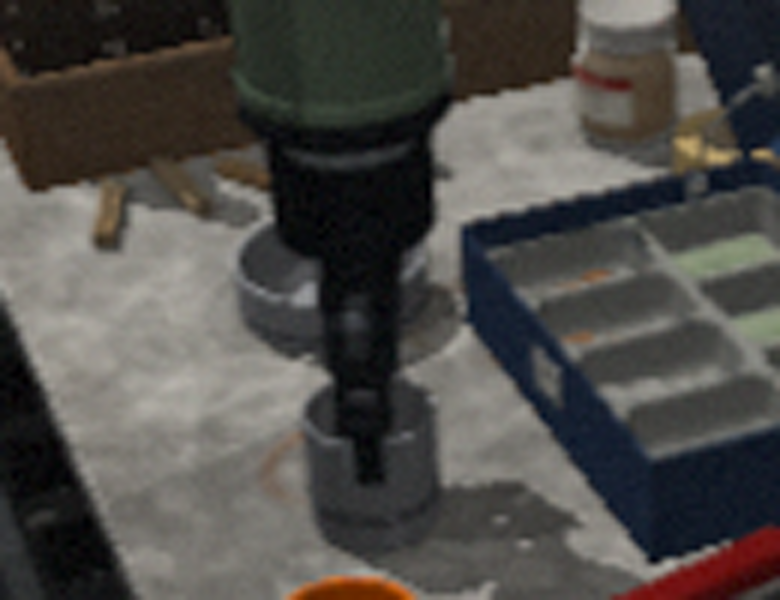

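```bash
python3 -m pendant '[[0,0,0,0],[0,0,0,0],[0,0,0,0],[0,0,0,0],[0,0,0,0],[0,0,0,0]]' -1 30;  python3 -m pendant '[[-10,0,0,0],[-30,0,0,0],[-30,0,0,0],[0,0,0,0],[0,0,0,0]]'
python3 - <<'E'
from h import *
snap("side","s4.png",(170,100,130,100),6)
print(togo([.513,.286,.110]),bot.observe()["grip_width"])
E
```

```text
clock: 4.03
position: [0.4694, 0.0899, 0.0414]
tool_rot: [0.701, 1.569, 0.343]
force: [-2.6, -1.2, 14.2]
grip_width: 0.0657
clock: 4.65
position: [0.4688, 0.0898, 0.1103]
tool_rot: [0.949, 1.571, 0.591]
force: [-0.1, -0.7, -2.1]
grip_width: 0.0657
[ -0.2 199.4 -27.1] 0.06578190579083994
```

View pics/s4.png

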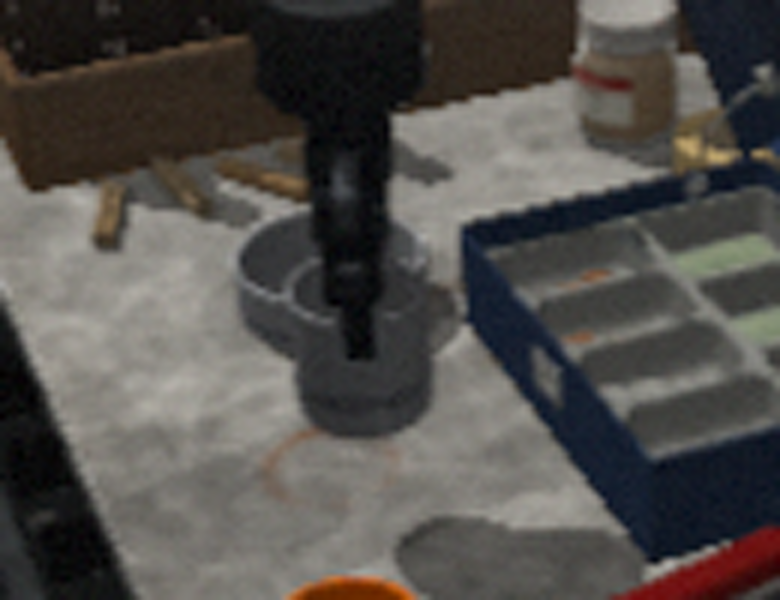

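```bash
python3 -m pendant '[[0,20,-3,0],[0,40,-5,0],[0,40,-5,0],[0,40,-6,0],[0,40,-5,0],[0,19.4,-3,0],[0,0,0,0],[0,0,0,0],[0,0,0,0]]'
python3 - <<'E'
from h import *
f=snap("side","s5.png",(180,90,110,85),7);snap("top","t5.png",(80,150,140,100),5)
print(togo([.513,.286,.044]))
for a,z in ((.033,.135),(.055,.036)):
  pass
E
```

```text
clock: 5.82
position: [0.5135, 0.2849, 0.1103]
tool_rot: [-1.57, 1.57, -1.929]
force: [0.2, 0.7, -1.6]
grip_width: 0.0654
[66.4  0.5 -0.8]
```

View pics/s5.png

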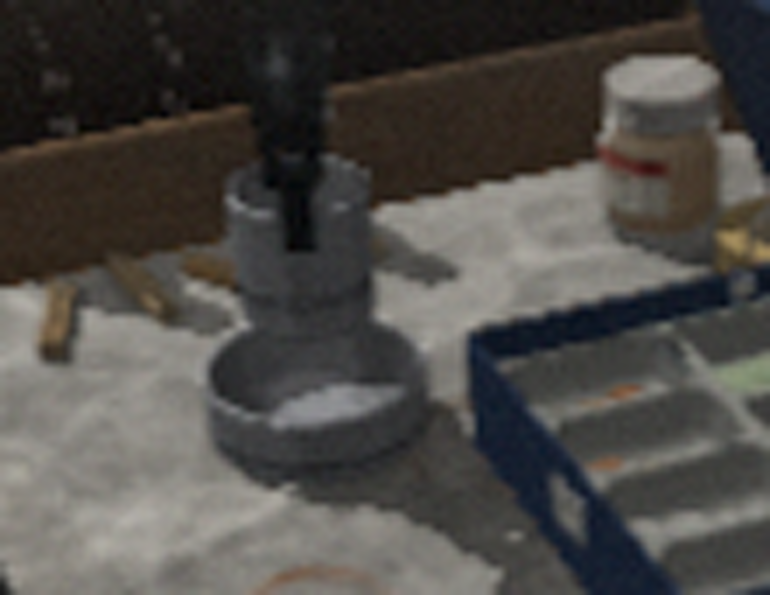

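View pics/t5.png

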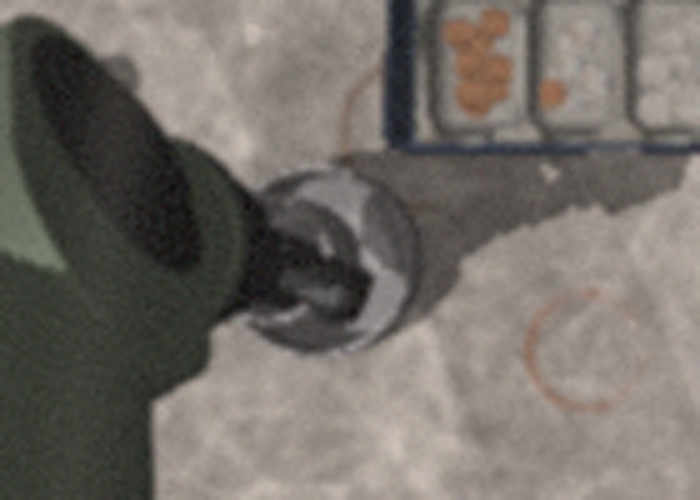

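```bash
python3 -m pendant '[[20,0,0,0],[20,0,0,0],[15,0,0,0],[6,0,0,0],[0,0,0,0],[0,0,0,0]]'
python3 - <<'E'
from h import *
f=snap("side","s6.png",(180,90,110,85),7)
print(togo([.513,.286,.043]),bot.observe()["force"])
E
```

```text
clock: 6.68
position: [0.5138, 0.2861, 0.0499]
tool_rot: [0.923, 1.57, 0.565]
force: [0.6, -0.5, -1.4]
grip_width: 0.0656
[ 6.9 -0.4 -0.7] [-0.24964152 -0.04094275 -2.25370849]
```

View pics/s6.png

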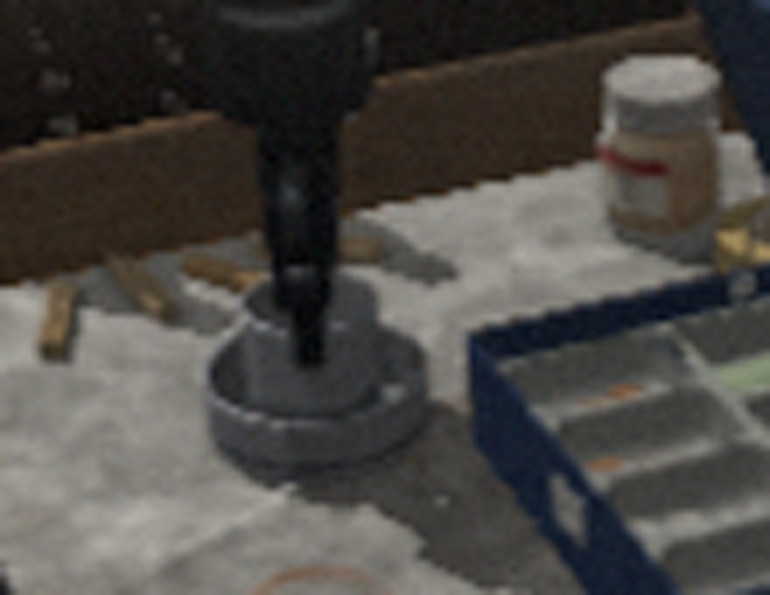

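```bash
python3 -m pendant '[[2,0,0,0],[2,0,0,0],[1,0,0,0],[0,0,0,0],[0,0,0,0]]'
```

```text
clock: 7.35
position: [0.5134, 0.286, 0.0446]
tool_rot: [3.085, 1.571, 2.727]
force: [-2.3, -1.7, 5.2]
grip_width: 0.0655
```

```bash
python3 -m pendant '[[0,0,0,0],[0,0,0,0],[0,0,0,0],[0,0,0,0]]' 1;  python3 -m pendant '[[-15,0,0,0],[-30,0,0,0],[-40,0,0,0],[-40,0,0,0],[-20,0,0,0],[0,0,0,0]]'
python3 - <<'E'
from h import *
f=snap("side","s7.png",(180,90,110,85),7)
print(togo([.4735,-.3225,.19]))
E
```

```text
clock: 7.85
position: [0.5135, 0.286, 0.0443]
tool_rot: [-1.463, 1.571, -1.821]
force: [-0.3, -0.4, 0.9]
grip_width: 0.0853
clock: 8.6
position: [0.5142, 0.2863, 0.1917]
tool_rot: [0.982, 1.567, 0.624]
force: [-0.3, -0.2, -0.5]
grip_width: 0.0855
[-3.000e-01 -5.841e+02  1.756e+02]
```

View pics/s7.png

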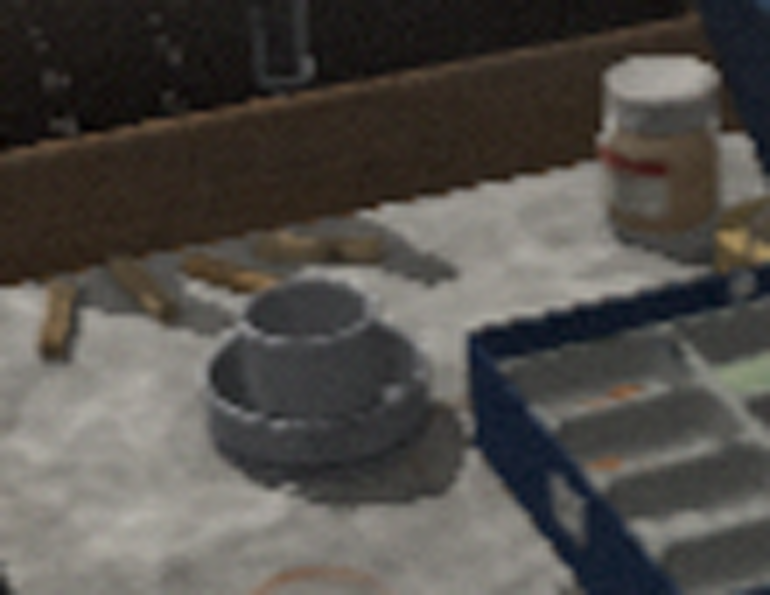

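```bash
python3 -m pendant '[[0,-25,8,0],[0,-50,15,0],[0,-50,15,0],[0,-50,15,0],[0,-50,15,0],[0,-50,15,0],[0,-50,15,0],[0,-50,15,0],[0,-50,15,0],[0,-50,15,0],[0,-50,15,0],[0,-50,15,0]]'
python3 - <<'E'
from h import *
print(togo([.4735,-.3225,.19]))
S=grab_frame("side"); print(onz(S,223.6,133.9,.069))
E
```

```text
clock: 10.15
position: [0.4725, -0.3153, 0.1887]
tool_rot: [-3.116, 1.569, 2.809]
force: [-0.3, -0.8, 0.6]
grip_width: 0.0851
[-1.3 -6.4  3.4]
[0.51099795 0.28993485 0.069     ]
```

```bash
python3 -m pendant '[[0,-6.5,3,0],[20,0,0,0],[30,0,0,0],[10,0,0,0],[0,0,0,0],[0,0,0,0]]'
python3 - <<'E'
from h import *
f=snap("side","s8.png",(240,190,130,110),5)
print(togo([.4735,-.3225,.068]))
E
```

```text
clock: 10.95
position: [0.475, -0.3204, 0.1302]
tool_rot: [-0.108, 1.57, -0.466]
force: [-0.5, 0.3, 0.4]
grip_width: 0.0854
[62.2 -2.4 -0.9]
```

View pics/s8.png

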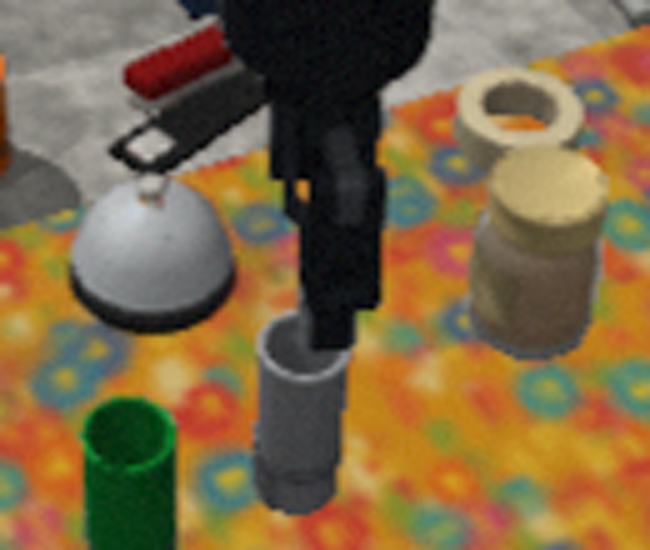

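```bash
python3 -m pendant '[[15,-2,-0.5,0],[25,0,0,0],[15,0,0,0],[5,0,0,0],[0,0,0,0]]'
python3 - <<'E'
from h import *
f=snap("side","s9.png",(240,190,130,110),5)
print(togo([.4735,-.3225,.07]))
E
```

```text
clock: 11.62
position: [0.4735, -0.3221, 0.0693]
tool_rot: [-2.815, 1.571, 3.11]
force: [-0.2, 0.9, -0.1]
grip_width: 0.0853
[-0.3 -0.3 -0.1]
```

View pics/s9.png

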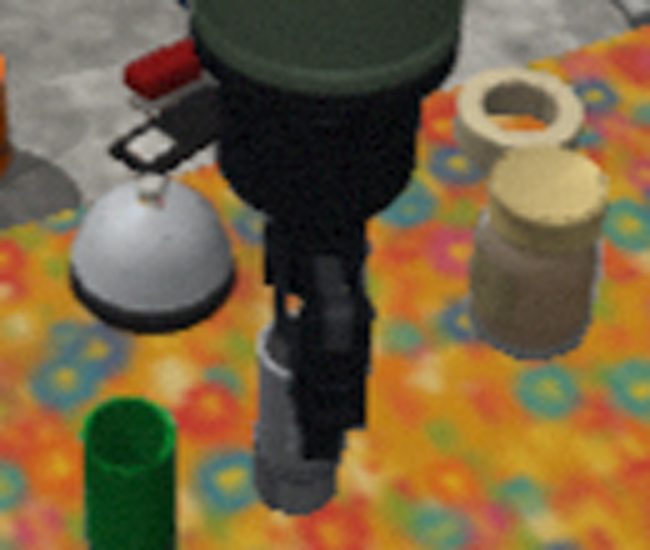

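```bash
python3 -m pendant '[[0,0,0,0],[0,0,0,0],[0,0,0,0],[0,0,0,0],[0,0,0,0],[0,0,0,0],[0,0,0,0]]' -1 30;  python3 -m pendant '[[-10,0,0,0],[-30,0,0,0],[-40,0,0,0],[-40,0,0,0],[-20,0,0,0],[0,0,0,0]]'
python3 - <<'E'
from h import *
snap("side","s10.png",(230,130,130,150),4)
print(togo([.512,.2875,.205]),bot.observe()["grip_width"])
E
```

```text
clock: 12.55
position: [0.4738, -0.3221, 0.0698]
tool_rot: [0.016, 1.57, -0.342]
force: [-0.5, 1.5, 6.6]
grip_width: 0.0365
clock: 13.3
position: [0.474, -0.3224, 0.211]
tool_rot: [-0.087, 1.568, -0.445]
force: [-0.3, 0.6, -1.8]
grip_width: 0.0362
[   4.5  584.4 -177.4] 0.03661504720742169
```

View pics/s10.png

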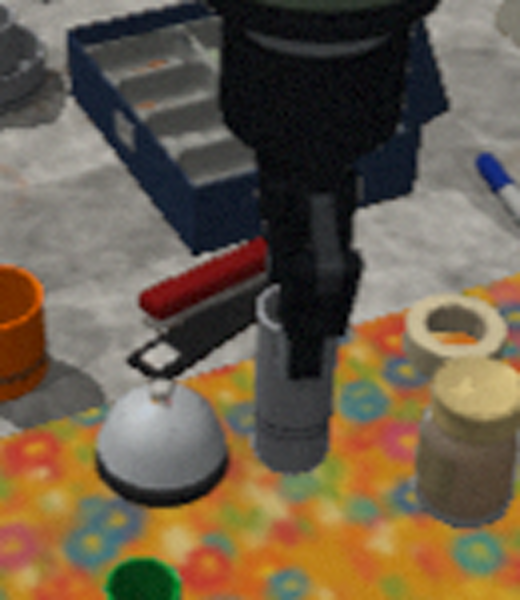

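```bash
python3 -m pendant '[[0,20,-6,0],[0,45,-13.5,0],[0,52,-16,0],[0,52,-16,0],[0,52,-16,0],[0,52,-16,0],[0,52,-16,0],[0,52,-16,0],[0,52,-16,0],[0,52,-16,0],[0,52,-15,0],[0,35,-10,0]]'; python3 -m pendant '[[0,16,-5,0],[10,0,0,0],[0,0,0,0],[0,0,0,0]]'
python3 - <<'E'
from h import *
snap("side","s11.png",(160,40,140,130),5);snap("top","t11.png",(80,150,140,100),5)
print(togo([.512,.2875,.18]))
E
```

```text
clock: 14.85
position: [0.5092, 0.2736, 0.2081]
tool_rot: [-2.618, 1.569, -2.973]
force: [0.3, -0.8, -1.1]
grip_width: 0.0366
clock: 15.35
position: [0.512, 0.2858, 0.1993]
tool_rot: [-1.5, 1.57, -1.859]
force: [0.2, 0.2, -0.4]
grip_width: 0.0363
[19.6  1.1 -0.5]
```

View pics/s11.png

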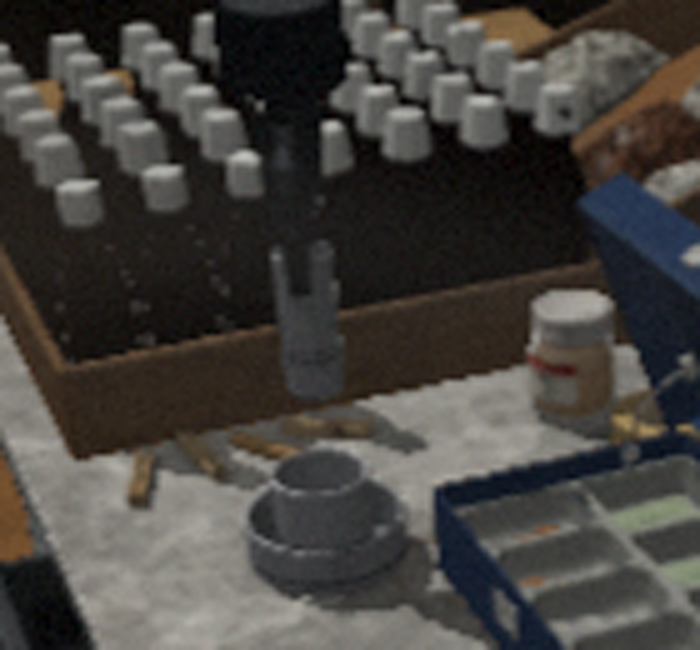

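View pics/t11.png

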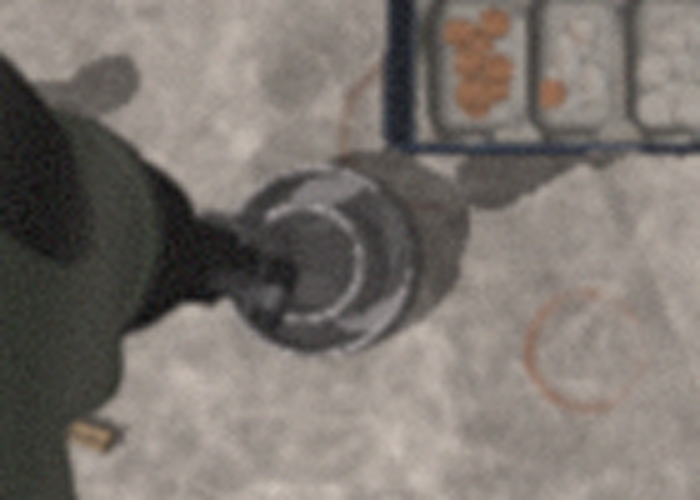

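Run:
```python
from h import *
S=grab_frame("side");T=grab_frame("top")
print(onz(S,223.3,134.6,.069),onz(T,140,201.8,.069),onz(S,222.2,115.8,.129))
for p in ([.512,.2875,.129],[.512,.2875,.069]): print(proj(S,np.array(p)),proj(T,np.array(p)))
```

```text
[0.50854513 0.28581433 0.069     ] [0.51198296 0.2865352  0.069     ] [0.51574451 0.30237386 0.129     ]
[222.55709708 117.88480804] [132.59978541 201.24132917]
[224.11436855 134.15798714] [139.64855403 201.79576542]
```

Run:
```python
from h import *
S=snap("side","s12.png",(195,75,60,75),8)
for b in (.129,.135):
  for z in (b,b+.094):
    a=np.linspace(0,2*np.pi,90); P=np.array([(proj(S,np.array([.512+.019*np.cos(t),.287+.019*np.sin(t),z]))-[195,75]+.5)*8 for t in a])
    print(b,z,P.min(0).round(),P.max(0).round())
```

```text
0.129 0.129 [178. 327.] [271. 369.]
0.129 0.223 [155. 107.] [253. 146.]
0.135 0.135 [177. 313.] [270. 356.]
0.135 0.229 [153.  92.] [251. 131.]
```

View pics/s12.png

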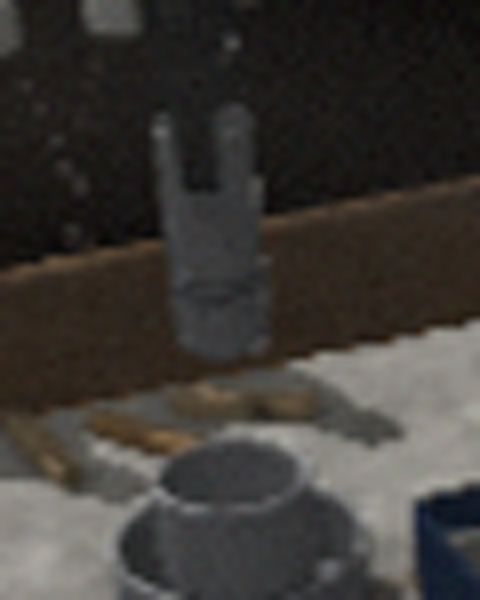

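Run:
```python
from h import *
S=grab_frame("side")
for z in (0,.094):
    a=np.linspace(0,2*np.pi,90); P=np.array([(proj(S,np.array([.4735+.019*np.cos(t),-.3225+.019*np.sin(t),z]))-[240,210]+.5)*5 for t in a])
    print(z,P.min(0).round(),P.max(0).round())
```

```text
0 [253. 355.] [339. 426.]
0.094 [259. 214.] [352. 284.]
```

```bash
python3 -m pendant '[[20,1,0,0],[20,0,0,0],[14,0,0,0],[0,0,0,0],[0,0,0,0]]'
python3 - <<'E'
from h import *
snap("side","s13.png",(190,80,70,80),7);snap("top","t13.png",(100,160,90,80),7)
print(togo([.5115,.287,.076]))
E
```

```text
clock: 16.27
position: [0.5125, 0.2882, 0.1459]
tool_rot: [0.885, 1.57, 0.527]
force: [0.6, -0.3, -0.8]
grip_width: 0.0366
[70.1 -1.6 -0.6]
```

View pics/s13.png

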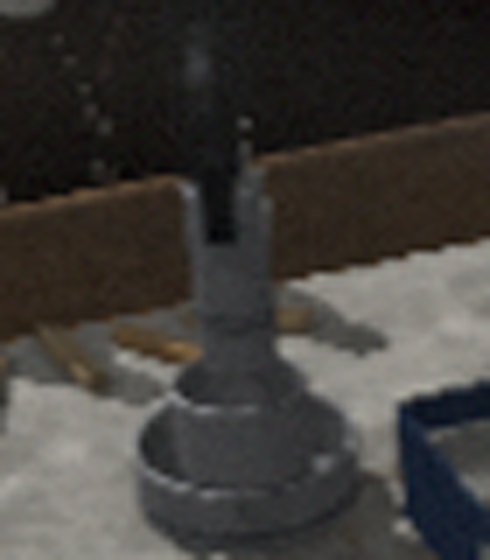

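View pics/t13.png

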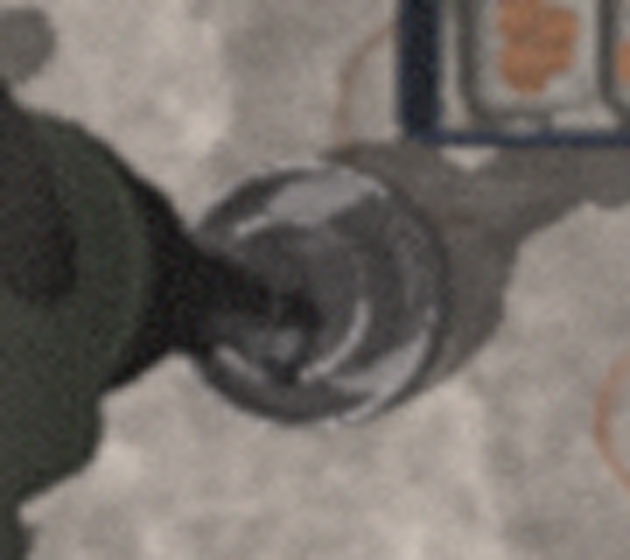

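```bash
python3 -m pendant '[[10,-0.5,0,0],[15,0,0,0],[15,0,0,0],[0,0,0,0]]'; python3 -m pendant '[[15,0,0,0],[9,0,0,0],[0,0,0,0],[0,0,0,0]]'
```

```text
clock: 16.88
position: [0.5112, 0.2871, 0.1036]
tool_rot: [-2.175, 1.568, -2.533]
force: [-0.8, 0.3, -2.4]
grip_width: 0.0365
clock: 17.38
position: [0.5121, 0.2876, 0.0815]
tool_rot: [0.821, 1.571, 0.463]
force: [-0.0, 0.1, -1.0]
grip_width: 0.0367
```

Run:
```python
from h import *
snap("side","s14.png",(190,80,70,80),7)
print(togo([.5115,.287,.076]))
```

```text
[ 5.6 -0.9 -0.4]
```

View pics/s14.png

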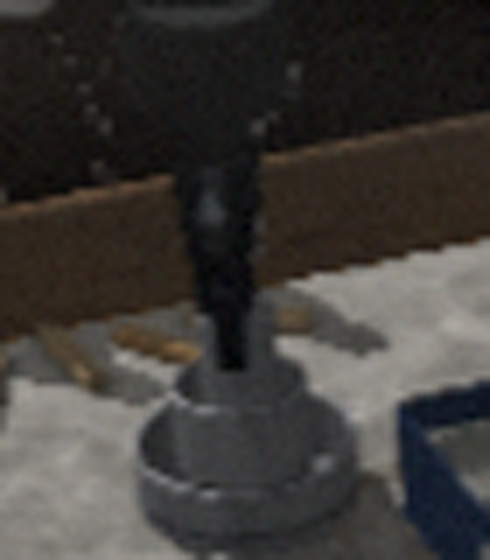

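```bash
python3 -m pendant '[[3,0,0,0],[1,0,0,0],[0,0,0,0],[0,0,0,0]]';python3 -m pendant '[[1,0,0,0],[0,0,0,0],[0,0,0,0]]'
```

```text
clock: 17.92
position: [0.512, 0.2876, 0.0773]
tool_rot: [0.258, 1.571, -0.1]
force: [-0.3, -0.1, -2.3]
grip_width: 0.0363
clock: 18.3
position: [0.512, 0.2876, 0.0763]
tool_rot: [-1.436, 1.571, -1.794]
force: [-0.2, 0.0, -1.5]
grip_width: 0.0361
```

```bash
python3 -m pendant '[[0.7,0,0,0],[0,0,0,0],[0,0,0,0]]';python3 -m pendant '[[0.7,0,0,0],[0,0,0,0],[0,0,0,0]]'
```

```text
clock: 18.68
position: [0.5121, 0.2876, 0.0758]
tool_rot: [0.895, 1.57, 0.537]
force: [-1.6, -1.5, 5.8]
grip_width: 0.0364
clock: 19.05
position: [0.5124, 0.2877, 0.0758]
tool_rot: [0.853, 1.57, 0.495]
force: [-3.1, -3.1, 16.8]
grip_width: 0.0366
```

```bash
python3 -m pendant '[[-0.8,0,0,0],[0,0,0,0]]'; python3 -m pendant '[[0,0,0,0],[0,0,0,0],[0,0,0,0],[0,0,0,0],[0,0,0,0]]' 1;  python3 -m pendant '[[-10,0,0,0],[-30,0,0,0],[-40,0,0,0],[-40,0,0,0],[-30,0,0,0],[-30,0,0,0],[0,0,0,0]]'; python3 -m pendant '[[0,-30,8,0],[0,-50,15,0],[0,-50,15,0],[0,-50,15,0],[0,-30,9,0],[0,0,0,0],[0,0,0,0]]'
python3 - <<'E'
from h import *
snap("side","s15.png");snap("top","t15.png",(90,150,120,100),6);snap("side","s15c.png",(190,80,70,80),7)
E
```

```text
clock: 19.3
position: [0.512, 0.2876, 0.0758]
tool_rot: [0.867, 1.571, 0.509]
force: [0.3, -1.0, 5.2]
grip_width: 0.0364
clock: 19.92
position: [0.5119, 0.2876, 0.0757]
tool_rot: [-2.008, 1.571, -2.366]
force: [-0.2, 0.4, -0.2]
grip_width: 0.0854
clock: 20.8
position: [0.5127, 0.288, 0.2585]
tool_rot: [0.994, 1.567, 0.636]
force: [-0.3, 1.0, -1.1]
grip_width: 0.0851
clock: 21.68
position: [0.4964, 0.0699, 0.2555]
tool_rot: [2.906, 1.57, 2.548]
force: [-0.1, 0.7, -0.6]
grip_width: 0.0857
```

View pics/s15.png

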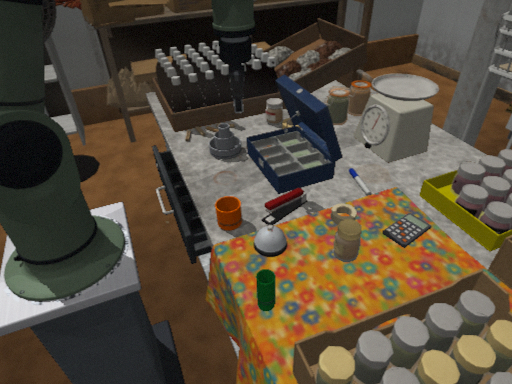

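View pics/s15c.png

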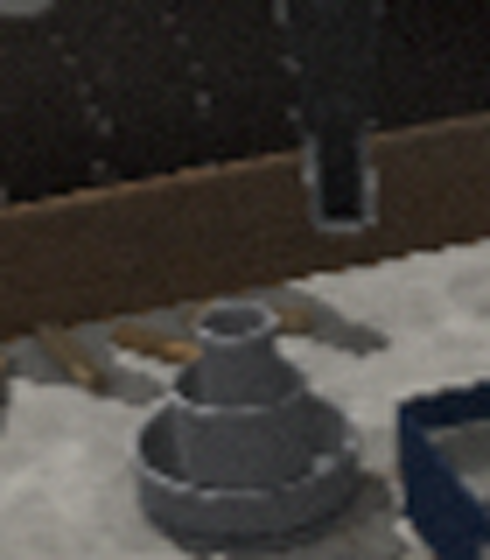

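View pics/t15.png

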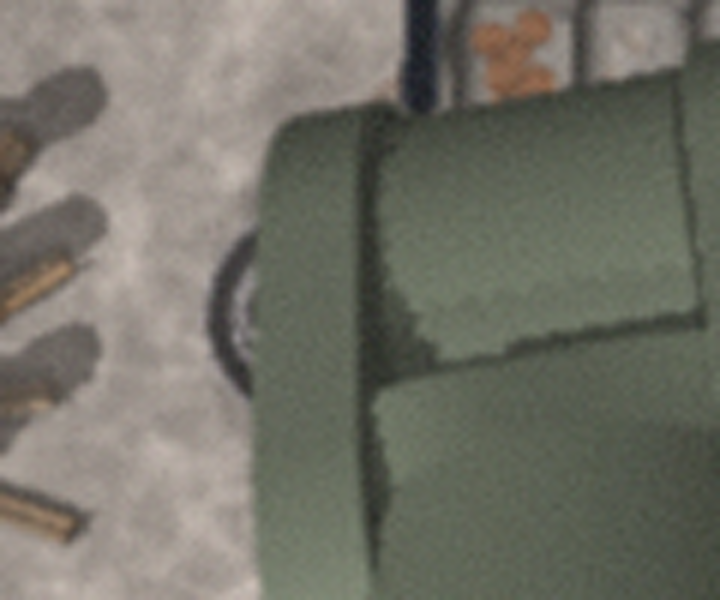

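The side view shows all three nested and upright around (225,145). The jar at (348,240), the green cup and the orange cup are where they were. I'll check the small measure's rim height, then hand in.

Run:
```python
from h import *
from workcell import job_done
S=grab_frame("side")
print(proj(S,np.array([.512,.2876,.100])), "meas 223.3 125.4", proj(S,np.array([.512,.2876,.069])),"meas 223.5 134.4", bot.observe()["force"])
print(job_done())
```

```text
[223.31219905 125.86344714] meas 223.3 125.4 [224.10481869 134.14477673] meas 223.5 134.4 [ 0.43579676 -0.3205838   0.19463406]
the job is handed in; nothing more can be done
None
```

The three measures are nested and the job is handed in, at about 22 s on the robot's clock against the 64 s limit. I stood the grey middle measure in the wide one and let go, then stood the grey narrow one inside the middle one, let go, and moved the arm clear.

**Last checks:**
- **Heights:** in the side picture the rims of the narrow and middle measures lie within about 1 pixel of where fully seated, upright measures should appear.
- **Release:** both measures stayed standing after I let go, and the force on the tool was back near zero.
- **Bystanders:** the jar, the green cup and the orange cup look unmoved in the side view.

**What was unclear:**
- **Top view:** the arm hid most of the nest in the last top picture, so the final check rests on the side camera alone.
- **Narrow measure's bottom:** in the side view its bottom edge showed 1–2 pixels higher than calculated. It showed the same gap while still on the cloth, so I put it down to the picture rather than a tilt.

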